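# Load the four microwave test nests

## Robot

A 7-joint arm with a two-finger parallel gripper is mounted at the origin on the work surface; the furniture and walls round the work are solid. World frame = base frame: x ahead of the robot, y to its left, z up, the work surface at z = 0. Lengths are in m, angles in rad, forces in N, time in s.
With the tool pointing down it reaches from about 0.425 to 1.025 m from the base axis. Payload 9.4 kg.
Tool frame: the origin (TCP) lies midway between the tips of the shut fingers; the grasp point (between the pads) lies 19 mm behind it; z points along the fingers, y is the direction in which the jaws open and shut (so a half turn about z gives the same grasp; the last joint's range is limited). The gripper opens to 85 mm and grips with 20 to 120 N. Pads are 22 mm wide; open, the fingers measure 114 mm over their backs; the gripper's body (76 mm by 85 mm) begins 54 mm behind the grasp point. The pads swing forward as they close: fully open they stand 13 mm farther back than shut.
Start: joints at [-1.413, 0.599, -0.003, 1.599, 0.002, 0.943, -0.08], TCP at [0.169, 0.705, 0.231] pointing down, gripper open.
Joint ranges: [-2.57, 2.57], [-0.35, 1.97], [-1.29, 1.29], [0.11, 2.56], [-1.05, 4.19], [0.11, 1.86], [-2.63, 2.63]. Speed limits (rad/s): [2.22, 2.22, 3.01, 3.01, 3.14, 3.14, 3.14].

## Interface

Orientations are given as [roll, pitch, yaw] about the fixed x, y, z axes, in that order (R = Rz(yaw) Ry(pitch) Rx(roll)).
In Python, from plant import sensors, cams, job gives the robot as it stands.
- The arm moves only by the shell command python3 -m handwheel 'ROWS' [OPENING]. ROWS is text: rows parted by semicolons, each of 4 numbers parted by spaces: the shift along the world's x, y, z in cm, then the turn about the world's z in units of 6 degrees (1.0 is 6 degrees). In form: dx dy dz turn; .... A call has 1 to 12 rows; each row is the pose to reach, as a shift and turn from the pose commanded when the call began; what a row does not reach only later rows make up. A row lasts 1/10 s, in which the tool goes at most 50 mm and 8.59 degrees, less where a joint would pass 70% of its speed; a pose out of reach is approached as far as the arm can. A call with a gripper value outside its range is refused whole. OPENING is the finger opening in cm, from 0 to 8.54, set as the call begins (- or left out, the last holds). The fingers move at their own pace and stop on an object; the grip force is fixed at half the most. Time passes only in rows, so rows that repeat a pose let the fingers close. It gives the time, the measured TCP pose, the force and the opening at its end, in the units of the state.
- sensors.state(): the state, without advancing time (a new reading comes with each control period).
- cams.grab_frame(name): name is "scene" or "top"; returns (picture, depth): 384x512x3 uint8, red, green, blue; 384x512 float32, m along the optical axis (not along the pixel's ray), 0 where there is no reading.
- cams.camera_model(name): a dict with "camera_matrix" (3x3 intrinsics, pixels), "dist_coeffs" ([k1, k2, p1, p2, k3] as OpenCV has them; the pictures are not rectified), "origin" and "orientation" of the camera in the world. Camera axes: x right, y up, looking along -z (the intrinsics and any distortion apply to the point x, -y, -z); pixel columns grow to the right and rows downward; lengths in m; the calibration is good to about 2 mm. A picture is of the moment at which its call begins. camera_model takes no time and is no camera call.
- job.finish_job(): hands the job in, once; it reports no verdict.
Trained networks look in the newest picture that a camera, given by its name, has taken for a name from the list of things; names that differ only in an ending like _2 or _b are one class to them, and where a whole thing is asked for, a point or a joint stands for the part that bears it (a point fixed in the world has none). Each returns a list of dicts, best first, with "p" (0 to 1); they miss things now and then, are a little off and sometimes report something else, mostly with a low value. They report only what shows in the picture. A call takes as long as a camera call.
- cams.find_in(camera, query): "location" ([column, row] in pixels, amid what is visible of it).
- cams.landmark_of(camera, query): "location" ([column, row] in pixels: a listed point, or the origin of a listed thing).
The state is a dict: "clock": time; "q": joint angles; "dq": joint speeds; "joint_torque": joint torques, N m; "position": TCP position; "eef_rot": TCP orientation; "contact_force": force on the tool from outside, world axes, zero at the start; "moment": the same for the moment, N m; "width": opening from 0.0 (shut) to 1.0 (fully open).
Only numpy, scipy, OpenCV 4.12 (cv2) and the standard library are available. Lean on these libraries where they do the work, as an engineer would, in place of code of your own. Each camera call takes 0.05 s, during which the arm holds its last target.

## Task

Get the bench ready for the next measurement run: put each of the four loose microwave parts (the long filter, the three-jack divider, the round resonator and the finned load) into the nest shaped for it, upright, with its jacks lying in the openings of the nest's walls and its underside fully down on the seat. Set them down gently rather than dropping them in, tip none of them over, and leave the torque spanner and the small coaxial adapter where they are.

Things in the scene. Friction and masses are not known exactly. Their poses are not given: they have to be found in the camera images.
- bandpass_filter_center (a point): Band-pass filter: loose long aluminium box 84 (x) x 36 (y) x 36 mm high, five tuning screws (to 7 mm high) in a row on top, a brass jack on each end (+x, -x); jacks 10 mm thick, 12 mm long, axis 11 mm above the underside. About 0.2 kg. Point: centre of the box, 18 mm above its underside; z up. Stands on the board (top 18 mm above the bench). Grip across y, upper half.
- power_divider_center (a point): Power divider: loose aluminium box 56 (x) x 52 (y) x 36 mm high; one brass jack in the middle of its -x face, two on its +x face at y = +10 and -10 mm (10 mm thick, 12 mm long, axis 11 mm above the underside); a dark Y on the lid opens towards the pair. About 0.2 kg. Point: centre of the box, 18 mm above its underside; z up. Stands on the board (top 18 mm above the bench). Grip across y, upper half.
- cavity_resonator_center (a point): Cavity resonator: loose upright aluminium drum 50 mm in diameter, 36 mm high, on top a knob 19 mm wide, 12 mm high; brass jacks at +x and -x (10 mm thick, reaching 38 mm from the drum's axis, jack axis 11 mm above the underside). About 0.2 kg. Point: centre of the drum, 18 mm above its underside; z up. Stands on the board (top 18 mm above the bench). Grip across y, upper half.
- finned_load_center (a point): Finned load: loose square aluminium block 46 (x) x 46 (y) x 36 mm high, eight cooling fins along x on top, a single brass jack in the middle of its -x face (10 mm thick, 12 mm long, axis 11 mm above the underside). About 0.2 kg. Point: centre of the block, 18 mm above its underside; z up. Stands on the board (top 18 mm above the bench). Grip across y, upper half.
- filter_nest_seat (a point): Filter nest, 116 (x) x 68 (y) mm. Fixed; aluminium plate 6 mm thick, black walls 9 mm thick reaching 12 mm above it, slippery, inner edges bevelled 5 mm over the top 8 mm as a lead-in. Pocket 94 x 46 mm, grey outline; 24 mm openings for the jacks in both end walls, 48 mm finger gaps in the side walls. Point: middle of the seat on the plate's top, 6 mm above the board; z up. Part's x along this x, either way round.
- divider_nest_seat (a point): Divider nest, 88 (x) x 84 (y) mm. Fixed; aluminium plate 6 mm thick, black walls 9 mm thick reaching 12 mm above it, slippery, inner edges bevelled 5 mm over the top 8 mm as a lead-in. Pocket 66 x 62 mm, grey outline; openings: -x end 24 mm (one jack), +x end 43 mm (pair), sides 40 mm (fingers). Point: middle of the seat on the plate's top, 6 mm above the board; z up. Part's +x must point along this +x.
- resonator_nest_seat (a point): Resonator nest, 80 (x) x 76 (y) mm. Fixed; aluminium plate 6 mm thick, black walls 9 mm thick reaching 12 mm above it, slippery, inner edges bevelled 5 mm over the top 8 mm as a lead-in. Four walls on the diagonals round a 60 mm pocket, round grey outline; 29 mm openings: +x, -x for jacks, +y, -y for fingers. Point: middle of the seat on the plate's top, 6 mm above the board; z up. Part's x along this x, either way round.
- load_nest_seat (a point): Load nest, 78 (x) x 78 (y) mm. Fixed; aluminium plate 6 mm thick, black walls 9 mm thick reaching 12 mm above it, slippery, inner edges bevelled 5 mm over the top 8 mm as a lead-in. Pocket 56 x 56 mm, grey outline; -x end has a 32 mm opening for the jack, +x end wall 34 mm long without opening, sides 36 mm finger gaps. Point: middle of the seat on the plate's top, 6 mm above the board; z up. Part's +x must point along this +x.
- torque_spanner: Bystander: a small steel torque spanner 24 x 156 x 15 mm lying on the right edge of the breadboard, beside the big instrument; loose. Origin at the middle of its underside, y along it.
- n_adapter: Bystander: a small metal coaxial adapter, 20 x 42 x 21 mm, lying on the right edge of the breadboard beyond the torque spanner; loose. Origin at the middle of its underside, y along it.

How it is judged:
At the end, for the whole second after the job is handed in: Each of the four parts is in its own nest: its centre within 10 mm (horizontally) of the middle of that nest's seat, 15 to 21 mm above the seat (18 mm when fully down), upright within about 4.5 degrees, its x axis along the nest's x axis within about 14 degrees, and at rest (horizontal distance between bandpass_filter_center and filter_nest_seat below 0.01 m and z of bandpass_filter_center in the frame of filter_nest_seat between 0.015 and 0.021 m and angle between each of bandpass_filter_center, power_divider_center, cavity_resonator_center, finned_load_center's own z axis and vertical below 0.08 rad and angle between the x axis of bandpass_filter_center and the x axis of filter_nest_seat, either way round below 0.25 rad and linear speed of each of bandpass_filter, power_divider, cavity_resonator, finned_load below 0.02 m/s and horizontal distance between power_divider_center and divider_nest_seat below 0.01 m and z of power_divider_center in the frame of divider_nest_seat between 0.015 and 0.021 m and angle between the x axis of power_divider_center and the x axis of divider_nest_seat, either way round below 0.25 rad and horizontal distance between cavity_resonator_center and resonator_nest_seat below 0.01 m and z of cavity_resonator_center in the frame of resonator_nest_seat between 0.015 and 0.021 m and angle between the x axis of cavity_resonator_center and the x axis of resonator_nest_seat, either way round below 0.25 rad and horizontal distance between finned_load_center and load_nest_seat below 0.01 m and z of finned_load_center in the frame of load_nest_seat between 0.015 and 0.021 m and angle between the x axis of finned_load_center and the x axis of load_nest_seat, either way round below 0.25 rad); the robot touches nothing.
It fails at once if one of the four parts is tipped over (more than 45 degrees) (angle between any of bandpass_filter_center, power_divider_center, cavity_resonator_center, finned_load_center's own z axis and vertical above 0.785 rad).
It fails at once if a part drops into its nest (faster than 0.6 m/s within 27 mm of its seat, as after a free fall of 2 cm) ((horizontal distance between bandpass_filter_center and filter_nest_seat below 0.03 m and z of bandpass_filter_center in the frame of filter_nest_seat below 0.045 m and linear speed of bandpass_filter above 0.6 m/s) or (horizontal distance between power_divider_center and divider_nest_seat below 0.03 m and z of power_divider_center in the frame of divider_nest_seat below 0.045 m and linear speed of power_divider above 0.6 m/s) or (horizontal distance between cavity_resonator_center and resonator_nest_seat below 0.03 m and z of cavity_resonator_center in the frame of resonator_nest_seat below 0.045 m and linear speed of cavity_resonator above 0.6 m/s) or (horizontal distance between finned_load_center and load_nest_seat below 0.03 m and z of finned_load_center in the frame of load_nest_seat below 0.045 m and linear speed of finned_load above 0.6 m/s)).
It fails at once if the torque spanner is pushed from its place (more than 30 mm) (distance of torque_spanner from where it was at the start of the episode above 0.03 m).
It fails at once if the coaxial adapter is pushed from its place (more than 30 mm) (distance of n_adapter from where it was at the start of the episode above 0.03 m).
It also fails if it takes over 90 s, if anything falls off the work surface, if the arm or the gripper's body presses on something with over 40 N, if the wrist force passes 120 N, or if a joint passes its speed limit or range.

## Working session

There is one attempt and no reset: what is moved stays moved. The work goes in short steps, Python scripts to look and compute and a shell command to move; the robot and the scene stay as the last step left them, time stands still between calls to the robot, and variables do not carry over. Pictures are saved under pics/ and viewed, and the job is handed in when it is done.

```bash
ls; mkdir -p pics
python3 - <<'E'
from plant import sensors,cams,job
import cv2,numpy as np
print(sensors.state())
for n in("scene","top"):
    p,d=cams.grab_frame(n); cv2.imwrite(f"pics/{n}0.png",p[:,:,::-1]); np.save(f"/tmp/{n}.npy",d)
    print(cams.camera_model(n))
E
```

```text
pics
{'clock': 0.0, 'q': array([-1.41271076,  0.60018751, -0.00251319,  1.60013312,  0.00176328,
        0.94286231, -0.07983201]), 'dq': array([ 9.02022246e-04,  1.98927794e-03,  8.41386651e-04,  1.10673072e-05,
        7.48415257e-04, -9.03648266e-04,  1.53804166e-04]), 'joint_torque': array([ 3.15246298e-04, -7.76483774e+01,  1.56500202e+00, -2.58016080e+01,
        1.23054869e-02,  9.31026007e-03, -4.59088699e-05]), 'position': array([0.16857637, 0.70465094, 0.23037114]), 'eef_rot': array([-3.14001010e+00,  1.32461425e-04,  2.90678728e+00]), 'contact_force': array([ 0.07024704, -0.05840327,  0.15489564]), 'moment': array([0.01934392, 0.05550566, 0.01531361]), 'width': 1.0009784804466657}
{'camera_matrix': array([[378.1946929 ,   0.        , 252.13580712],
       [  0.        , 378.1946929 , 194.98273236],
       [  0.        ,   0.        ,   1.        ]]), 'dist_coeffs': array([-0.00950708,  0.        ,  0.        ,  0.        ,  0.        ]), 'origin': array([ 0.86344132, -0.48319081,  0.70957657]), 'orientation': array([0.66996774, 0.01618758, 0.61177614])}
{'camera_matrix': array([[495.50465718,   0.        , 257.09706926],
       [  0.        , 495.50465718, 184.08806239],
       [  0.        ,   0.        ,   1.        ]]), 'dist_coeffs': array([-0.17432472,  0.        ,  0.        ,  0.        ,  0.        ]), 'origin': array([ 0.36147866, -0.07268674,  1.01261733]), 'orientation': array([ 0.19142482,  0.02094512, -1.58880059])}
```

View pics/scene0.png

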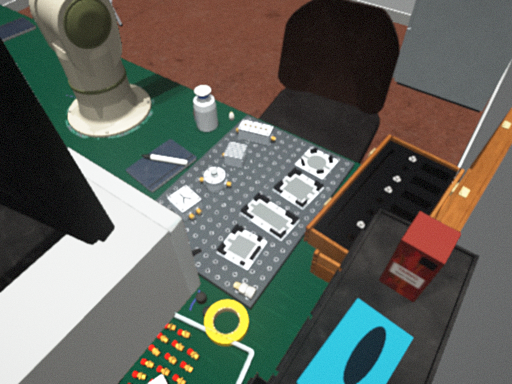

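View pics/top0.png

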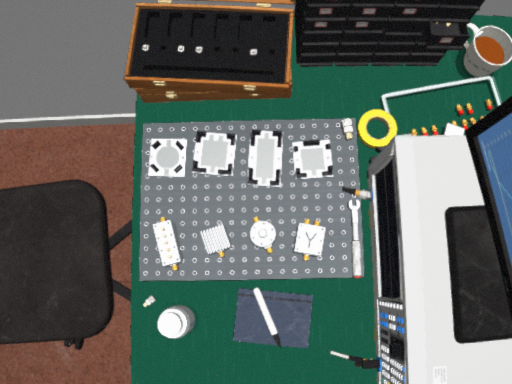

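```bash
cat > h.py <<'E'
from plant import sensors,cams,job
import cv2,numpy as np
from scipy.spatial.transform import Rotation as R
def model(n):
    m=cams.camera_model(n); return m['camera_matrix'],m['dist_coeffs'],m['origin'],R.from_euler('xyz',m['orientation']).as_matrix()
def ray(n,uv):
    K,D,o,Rm=model(n)
    p=cv2.undistortPoints(np.array(uv,float).reshape(-1,1,2),K,D).reshape(-1,2)
    return o,np.c_[p[:,0],-p[:,1],-np.ones(len(p))]@Rm.T
def at_z(n,uv,z):
    o,d=ray(n,uv); return o+d*((z-o[2])/d[:,2:3])
def proj(n,P):
    K,D,o,Rm=model(n); c=(np.atleast_2d(P)-o)@Rm; c=c*[1,-1,-1]
    return cv2.projectPoints(c.reshape(-1,1,3),np.zeros(3),np.zeros(3),K,D)[0].reshape(-1,2)
def cloud(n,d):
    v,u=np.mgrid[:384,:512]; o,r=ray(n,np.c_[u.ravel(),v.ravel()])
    return (o+r*d.reshape(-1,1)).reshape(384,512,3)
E
python3 - <<'E'
from h import *
zs=dict(bandpass_filter_center=.036,power_divider_center=.036,cavity_resonator_center=.036,finned_load_center=.036,filter_nest_seat=.024,divider_nest_seat=.024,resonator_nest_seat=.024,load_nest_seat=.024)
for c in("scene","top"):
  for k,z in zs.items():
    for r in cams.landmark_of(c,k)[:2]:
        print(c,k,round(r['p'],2),np.round(r['location'],1),at_z(c,[r['location']],z).round(4))
E
```

```text
scene bandpass_filter_center 0.75 [255.6 133.7] [[0.4384 0.1194 0.036 ]]
scene power_divider_center 0.7 [185.6 204. ] [[ 0.4397 -0.1577  0.036 ]]
scene cavity_resonator_center 0.82 [213.  178.7] [[ 0.4436 -0.0645  0.036 ]]
scene cavity_resonator_center 0.5 [315.5 161.3] [[0.6154 0.1202 0.036 ]]
scene finned_load_center 0.7 [235.  154.6] [[0.4393 0.0282 0.036 ]]
scene finned_load_center 0.2 [246.2 290.5] [[ 0.6713 -0.248   0.036 ]]
scene filter_nest_seat 0.66 [268.6 217.1] [[ 0.6082 -0.0754  0.024 ]]
scene divider_nest_seat 0.87 [297.2 189.4] [[0.6198 0.028  0.024 ]]
scene resonator_nest_seat 0.76 [314.3 158.6] [[0.604  0.1374 0.024 ]]
scene load_nest_seat 0.62 [238.  246.5] [[ 0.5969 -0.174   0.024 ]]
top bandpass_filter_center 0.84 [169.  243.8] [[0.4342 0.1214 0.036 ]]
top power_divider_center 0.81 [307.1 239.9] [[ 0.437  -0.1521  0.036 ]]
top cavity_resonator_center 0.89 [261.5 232.9] [[ 0.4528 -0.0626  0.036 ]]
top finned_load_center 0.84 [210.2 239. ] [[0.4426 0.0391 0.036 ]]
top filter_nest_seat 0.66 [263.1 155.1] [[ 0.6139 -0.0689  0.024 ]]
top divider_nest_seat 0.63 [213.5 158.7] [[0.6087 0.0335 0.024 ]]
top divider_nest_seat 0.22 [213.9 237.8] [[0.4459 0.033  0.024 ]]
top resonator_nest_seat 0.69 [165.9 157. ] [[0.6149 0.1329 0.024 ]]
top resonator_nest_seat 0.23 [353.4 241. ] [[ 0.4334 -0.2458  0.024 ]]
top load_nest_seat 0.73 [311.5 159.6] [[ 0.6022 -0.168   0.024 ]]
top load_nest_seat 0.47 [168.6 243.2] [[0.4364 0.1247 0.024 ]]
```

```bash
cat >> h.py <<'E'
def ortho(c,pic,z,x0,x1,y0,y1,s):
    # image: right = -y , up = +x ; s px per m
    W=int((y1-y0)*s);H=int((x1-x0)*s); v,u=np.mgrid[:H,:W]
    P=np.c_[(x1-(v.ravel()+.5)/s),(y1-(u.ravel()+.5)/s),np.full(H*W,z)]
    q=proj(c,P).astype(np.float32).reshape(H,W,2)
    im=cv2.remap(pic,q[...,0],q[...,1],cv2.INTER_CUBIC)[:,:,::-1].copy()
    for y in np.arange(np.ceil(y0/.05)*.05,y1,.05):
        cv2.line(im,(int((y1-y)*s),0),(int((y1-y)*s),6),(0,0,255),1); cv2.putText(im,f"{y:.2f}",(int((y1-y)*s),14),0,.35,(0,0,255))
    for x in np.arange(np.ceil(x0/.05)*.05,x1,.05):
        cv2.line(im,(0,int((x1-x)*s)),(6,int((x1-x)*s)),(0,0,255),1); cv2.putText(im,f"{x:.2f}",(8,int((x1-x)*s)),0,.35,(0,0,255))
    return im
E
python3 - <<'E'
from h import *
p,d=cams.grab_frame("top")
cv2.imwrite("pics/parts.png",ortho("top",p,.054,.37,.52,-.21,.18,2000))
cv2.imwrite("pics/nests.png",ortho("top",p,.036,.54,.68,-.22,.18,2000))
C=cloud("top",d)
for z in (.018,.024,.036,.054): print(z,(np.abs(C[...,2]-z)<.001).sum())
# part tops
m=(C[...,2]>.046)&(C[...,2]<.075)&(C[...,0]<.52)&(C[...,0]>.37)&(C[...,1]>-.21)&(C[...,1]<.18)
n,l,st,ce=cv2.connectedComponentsWithStats(m.astype(np.uint8))
for i in range(1,n):
    if st[i,4]<50: continue
    Q=C[l==i]; B=Q[np.abs(Q[:,2]-np.median(Q[:,2]))<.05]
    r=cv2.minAreaRect(B[:,:2].astype(np.float32)*1000); print(ce[i],st[i,4],r,np.percentile(Q[:,2],[10,50,90]))
E
```

```text
0.018 10203
0.024 2603
0.036 723
0.054 1077
[166.59949622 242.44962217] 794 ((435.9530029296875, 122.89835357666016), (85.56573486328125, 35.86996841430664), 13.94942855834961) [0.05200676 0.05475223 0.05745622]
[262.76152305 233.64729459] 499 ((449.79290771484375, -64.90830993652344), (48.14778137207031, 46.83176040649414), 42.87286376953125) [0.05244941 0.05521303 0.05962582]
[309.15589354 238.70468948] 789 ((438.2703552246094, -154.8206329345703), (52.44524383544922, 56.57191848754883), 78.4515380859375) [0.05256224 0.0548949  0.05722447]
```

View pics/parts.png

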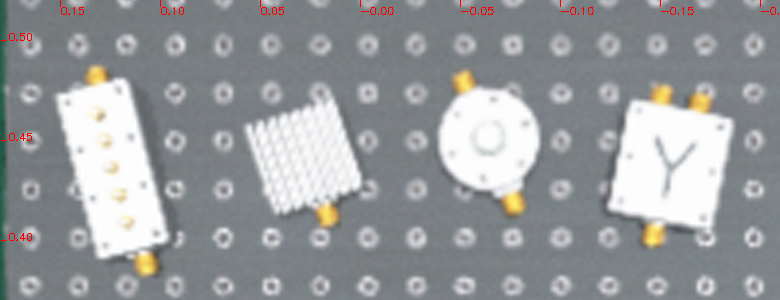

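View pics/nests.png

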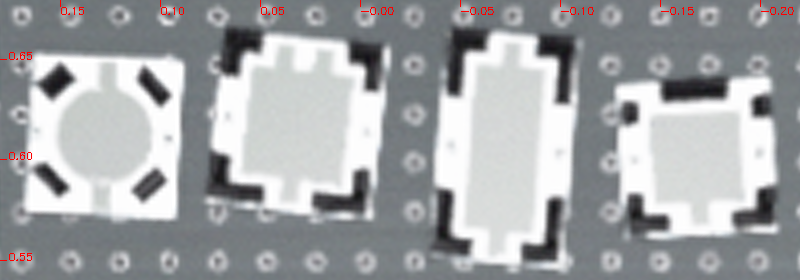

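```bash
cat > m.py <<'E'
from h import *
def rects(p,z,x0,x1,y0,y1,lo,hi=256,k=9,amin=800,vis=None):
    s=2000
    im=ortho("top",p,z,x0,x1,y0,y1,s); 
    im2=im.copy(); g=im.min(axis=2); 
    m=((g>=lo)&(g<hi)).astype(np.uint8)
    m=cv2.morphologyEx(m,cv2.MORPH_CLOSE,np.ones((k,k)));m=cv2.morphologyEx(m,cv2.MORPH_OPEN,np.ones((23,23)))
    out=[]
    cs,_=cv2.findContours(m,0,2)
    for c in cs:
        if cv2.contourArea(c)<amin*4: continue
        c=cv2.convexHull(c)
        r=cv2.minAreaRect(c); b=cv2.boxPoints(r); cv2.polylines(im2,[b.astype(int)],True,(0,255,0),1)
        (u,v),wh,_=r; 
        e=b[1]-b[0]; yaw=np.degrees(np.arctan2(-e[0],-e[1])); yaw=(yaw+45)%90-45
        out.append((round(x1-v/s,4),round(y1-u/s,4),np.round(np.array(wh)/2,1),round(yaw,1)))
    if vis: cv2.imwrite(vis,im2)
    return out
E
python3 - <<'E'
from m import *
p,d=cams.grab_frame("top")
print("parts");[print(r) for r in rects(p,.054,.37,.52,-.21,.18,185,vis="pics/p2.png")]
print("nests");[print(r) for r in rects(p,.024,.54,.68,-.22,.18,150,k=9,vis="pics/n2.png")]
print("seat");[print(r) for r in rects(p,.024,.54,.68,-.22,.18,150,225,k=3,vis="pics/n3.png")]
E
python3 -c "
import cv2,numpy as np
cv2.imwrite('pics/c.png',np.vstack([cv2.resize(cv2.imread(f'pics/{n}.png'),(780,280)) for n in('n2','n3')]))"
```

```text
parts
(0.4405, 0.0281, array([49.6, 48.6]), np.float32(17.4))
(0.4373, -0.1551, array([53.7, 58.9]), np.float32(-10.8))
(0.4503, -0.0643, array([50.5, 48.5]), np.float32(0.0))
(0.4348, 0.1248, array([89.1, 40. ]), np.float32(15.4))
nests
(0.604, -0.1678, array([79. , 83.5]), np.float32(0.0))
(0.6147, 0.1306, array([78.8, 83.2]), np.float32(-1.7))
(0.6213, 0.0325, array([88. , 91.5]), np.float32(0.0))
(0.6095, -0.0718, array([ 71.3, 119.7]), np.float32(-3.0))
seat
(0.6041, -0.169, array([43.5, 44.8]), np.float32(1.1))
(0.6158, 0.1305, array([44.5, 46. ]), np.float32(0.0))
(0.6218, 0.0332, array([51.1, 55.7]), np.float32(-5.7))
(0.609, -0.0719, array([33.8, 82.8]), np.float32(-3.6))
```

View pics/c.png

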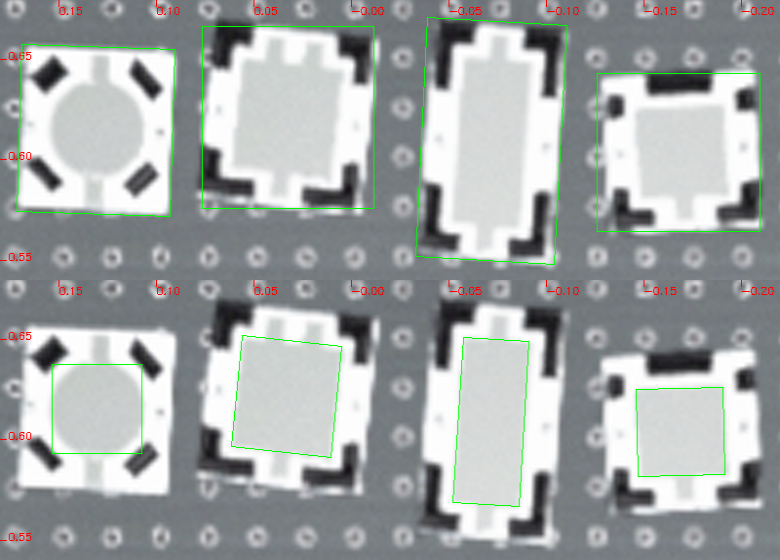

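View pics/p2.png

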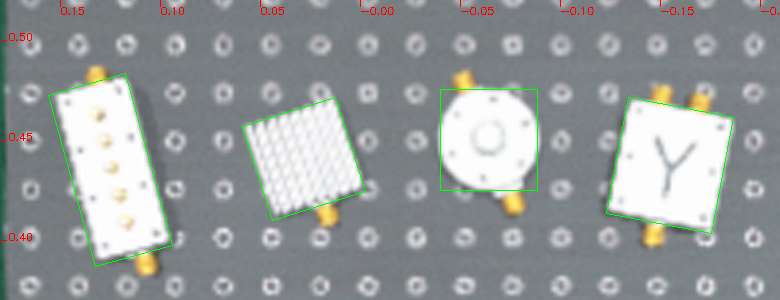

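```bash
python3 -m handwheel '2 -4.5 0 0.8;4 -9 0 1.6;6 -13.5 0 2.4;8 -18 0 3.2;10 -22 0 4;12 -26.5 0 4.7;14 -31 0 4.7;16 -35 0 4.7;18 -39.5 0 4.7;20 -44 0 4.7;22 -48 0 4.7;24 -52.5 0 4.7' 6; python3 -m handwheel '2 -4 0 0;2.7 -5.6 0 0;2.7 -5.6 -2 0;2.7 -5.6 -5 0;2.7 -5.6 -8 0;2.7 -5.6 -10 0;2.7 -5.6 -10 0;2.7 -5.6 -10 0'
```

```text
clock: 2.2
position: [0.4095, 0.1788, 0.2317]
eef_rot: [3.141, 0.001, -2.884]
contact_force: [1.5, 1.3, 0.8]
width: 0.704
clock: 3.0
position: [0.4358, 0.1242, 0.1315]
eef_rot: [-3.141, -0.0, -2.884]
contact_force: [-0.2, -0.3, 1.6]
width: 0.702
```

```bash
python3 -m handwheel '0 0 -3 0;0 0 -6 0;0 0 -8 0;0 0 -9.5 0;0 0 -10.5 0;0 0 -10.9 0;0 0 -10.9 0'
python3 - <<'E'
from h import *
p,d=cams.grab_frame("scene"); cv2.imwrite("pics/a1.png",cv2.resize(p[60:300,120:380,::-1],None,fx=3,fy=2.5)[:, :])
E
```

```text
clock: 3.7
position: [0.4362, 0.1243, 0.0227]
eef_rot: [-3.142, 0.001, -2.884]
contact_force: [1.3, 0.3, -0.1]
width: 0.704
```

View pics/a1.png

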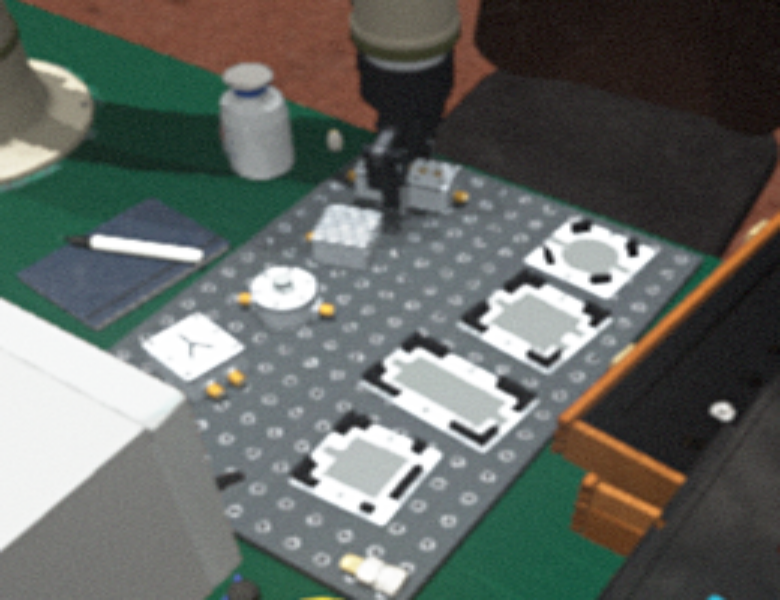

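The gripper stands astride the filter (near 405,190 in the picture) without touching the load beside it. Closing now.

```bash
python3 -m handwheel '0 0 0 0;0 0 0 0;0 0 0 0;0 0 0 0;0 0 0 0;0 0 0 0;0 0 0 0;0 0 0 0' 1; python3 -m handwheel '0 0 0.5 0;0 0 2 0;0 0 5 0;0 0 8 0;0 0 9 0;0 0 9 0;0 0 9 0'
python3 - <<'E'
from h import *
p,d=cams.grab_frame("top"); cv2.imwrite("pics/a2.png",cv2.resize(p[100:300,120:390,::-1],None,fx=2.9,fy=2.9))
p,d=cams.grab_frame("scene"); cv2.imwrite("pics/a3.png",cv2.resize(p[60:300,120:380,::-1],None,fx=3,fy=2.5)[:, :])
E
```

```text
clock: 4.55
position: [0.4362, 0.1242, 0.0232]
eef_rot: [3.141, 0.002, -2.884]
contact_force: [-0.1, 0.2, 8.3]
width: 0.413
clock: 5.25
position: [0.4355, 0.124, 0.1119]
eef_rot: [3.142, 0.0, -2.884]
contact_force: [-0.1, -0.7, -2.4]
width: 0.415
```

View pics/a2.png

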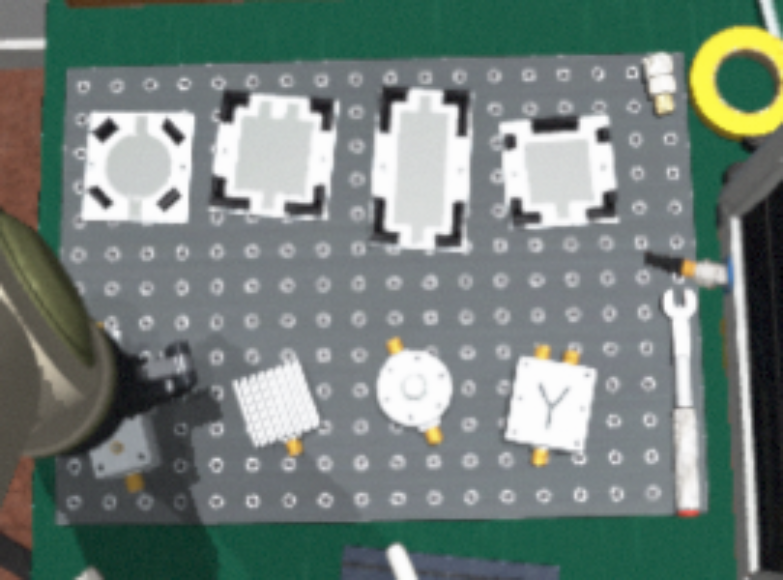

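View pics/a3.png

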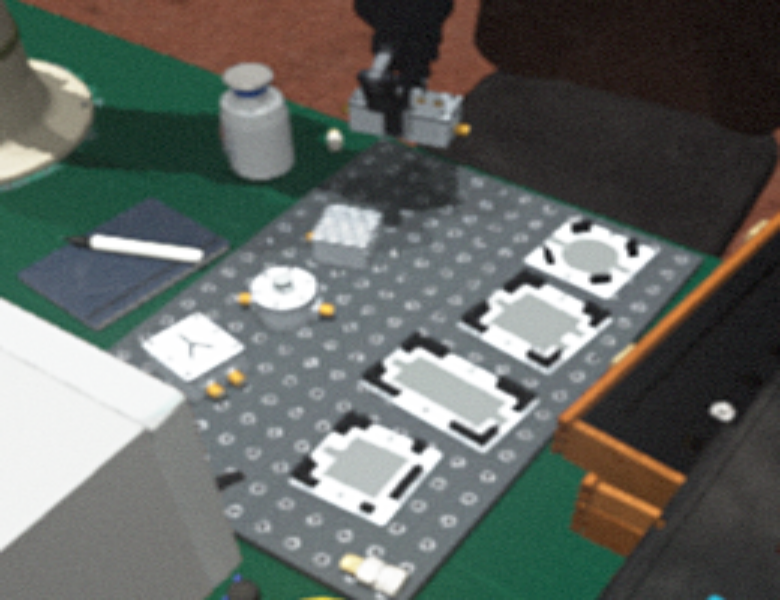

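```bash
python3 -m handwheel '2.8 -3.2 0 -0.5;5.7 -6.4 0 -1;8.6 -9.8 0 -1.5;11.5 -13 0 -2;14.4 -16.3 0 -2.5;16.5 -18.7 0 -3;17.3 -19.6 0 -3;17.3 -19.6 0 -3;17.3 -19.6 -3 -3;17.3 -19.6 -5 -3;17.3 -19.6 -5.5 -3;17.3 -19.6 -5.5 -3';  python3 - <<'E'
from h import *
p,d=cams.grab_frame("scene"); cv2.imwrite("pics/a4.png",cv2.resize(p[60:300,120:380,::-1],None,fx=3,fy=2.5)[:, :])
E
```

```text
clock: 6.55
position: [0.6073, -0.0704, 0.0563]
eef_rot: [3.141, -0.003, 3.087]
contact_force: [0.4, -0.3, -2.7]
width: 0.408
```

View pics/a4.png

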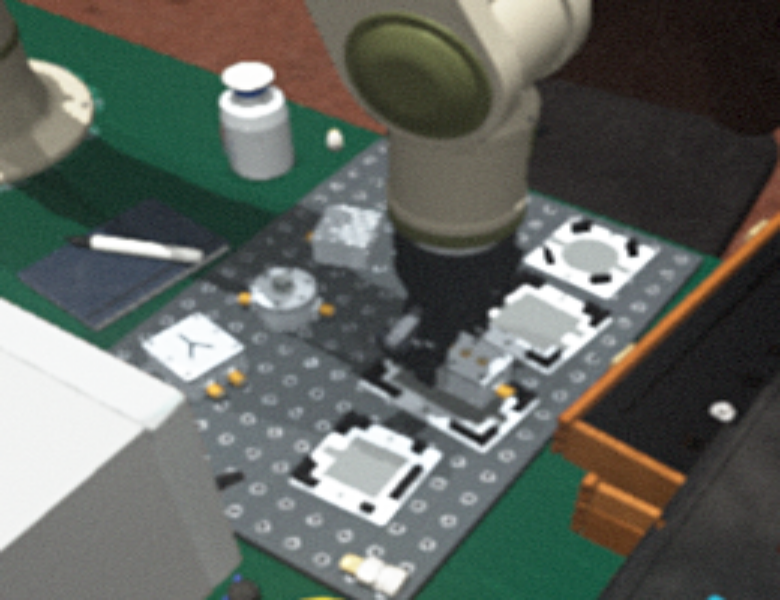

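```bash
python3 -m handwheel '0.1 -0.1 -0.8 0;0.1 -0.1 -1.5 0;0.1 -0.1 -2.1 0;0.1 -0.1 -2.5 0;0.1 -0.1 -2.7 0;0.1 -0.1 -2.7 0'
```

```text
clock: 7.2
position: [0.6095, -0.0729, 0.0299]
eef_rot: [3.142, -0.0, 3.085]
contact_force: [-0.1, -0.9, -2.0]
width: 0.412
```

```bash
python3 -m handwheel '0 0 -0.05 0;0 0 -0.1 0;0 0 -0.1 0'
```

```text
clock: 7.5
position: [0.6098, -0.0729, 0.0294]
eef_rot: [3.142, 0.0, 3.085]
contact_force: [-0.6, -0.4, -2.2]
width: 0.414
```

```bash
python3 -m handwheel '0 0 -0.05 0;0 0 -0.1 0;0 0 -0.1 0'; python3 -m handwheel '0 0 0 0;0 0 0 0;0 0 0 0;0 0 0 0;0 0 0 0' 6;python3 -m handwheel '0 0 2 0;0 0 5 0;0 0 8 0;0 0 9.5 0;-4 0 9.5 0;-8 0 9.5 0;-12 1 9.5 0;-14 3 9.5 0'
python3 - <<'E'
from h import *
p,d=cams.grab_frame("scene"); cv2.imwrite("pics/a5.png",cv2.resize(p[60:300,120:380,::-1],None,fx=3,fy=2.5)[:, :])
p,d=cams.grab_frame("top"); cv2.imwrite("pics/a6.png",cv2.resize(p[100:300,120:390,::-1],None,fx=2.9,fy=2.9))
E
```

```text
clock: 7.8
position: [0.6098, -0.0729, 0.0293]
eef_rot: [-3.142, 0.001, 3.085]
contact_force: [-2.6, 0.6, 8.3]
width: 0.41
clock: 8.3
position: [0.6097, -0.0729, 0.0282]
eef_rot: [3.142, -0.0, 3.085]
contact_force: [0.8, -0.3, -0.7]
width: 0.702
clock: 9.1
position: [0.4655, -0.0443, 0.123]
eef_rot: [-3.141, -0.003, 3.082]
contact_force: [1.5, -0.3, 0.8]
width: 0.7
```

View pics/a5.png

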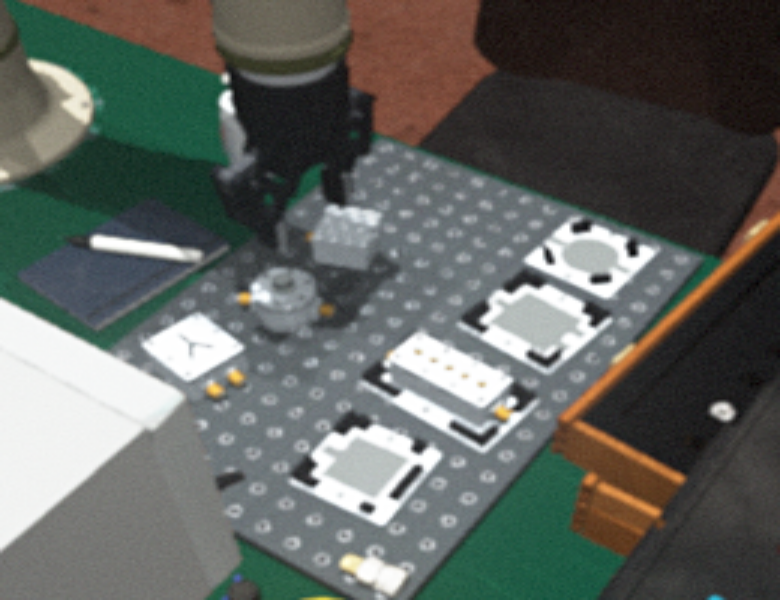

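View pics/a6.png

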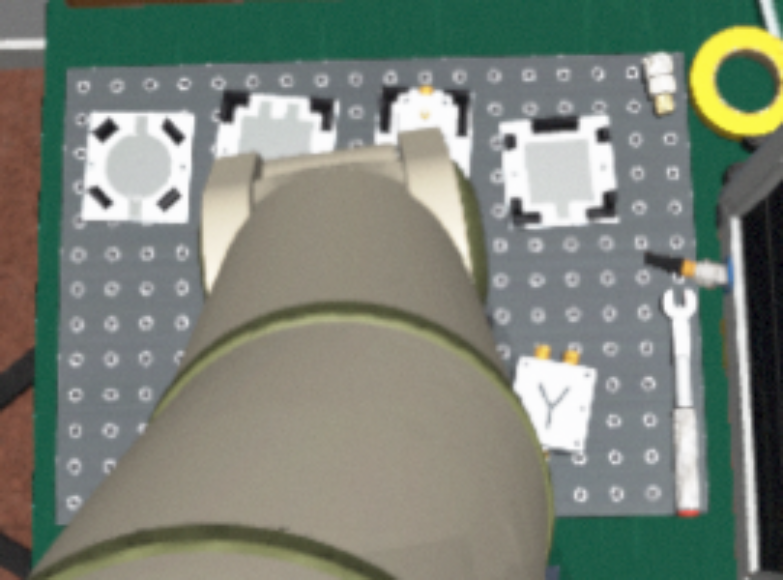

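The filter lies in its nest (scene, about 445,375). Next is the load.

```bash
python3 -m handwheel '-1 2.5 0 1;-2 5 0 2;-2.9 7.1 0 3;-2.9 7.1 0 3.4;-2.9 7.1 0 3.4;-2.9 7.1 0 3.4' 7; python3 -m handwheel '0 0 -1 0;0 0 -4 0;0 0 -7 0;0 0 -9 0;0 0 -9.9 0;0 0 -9.9 0'
```

```text
clock: 9.8
position: [0.4414, 0.0273, 0.1232]
eef_rot: [-3.141, 0.0, -2.845]
contact_force: [0.5, -0.2, -0.1]
width: 0.818
clock: 10.4
position: [0.4401, 0.0275, 0.0222]
eef_rot: [3.141, -0.003, -2.844]
contact_force: [0.2, -0.3, 0.4]
width: 0.818
```

```bash
python3 -m handwheel '0 0 0 0;0 0 0 0;0 0 0 0;0 0 0 0;0 0 0 0;0 0 0 0;0 0 0 0;0 0 0 0' 2; python3 -m handwheel '0 0 0.5 0;0 0 2 0;0 0 5 0;0 0 8 0;0 0 9 0;0 0 9 0;0 0 9 0'
python3 - <<'E'
from h import *
p,d=cams.grab_frame("scene"); cv2.imwrite("pics/b1.png",cv2.resize(p[60:300,120:380,::-1],None,fx=3,fy=2.5)[:, :])
E
```

```text
clock: 11.2
position: [0.4407, 0.0281, 0.0243]
eef_rot: [3.142, 0.0, -2.842]
contact_force: [-0.3, 0.0, -2.0]
width: 0.529
clock: 11.9
position: [0.4405, 0.0278, 0.1139]
eef_rot: [-3.141, 0.0, -2.843]
contact_force: [0.6, -1.0, -3.1]
width: 0.528
```

View pics/b1.png

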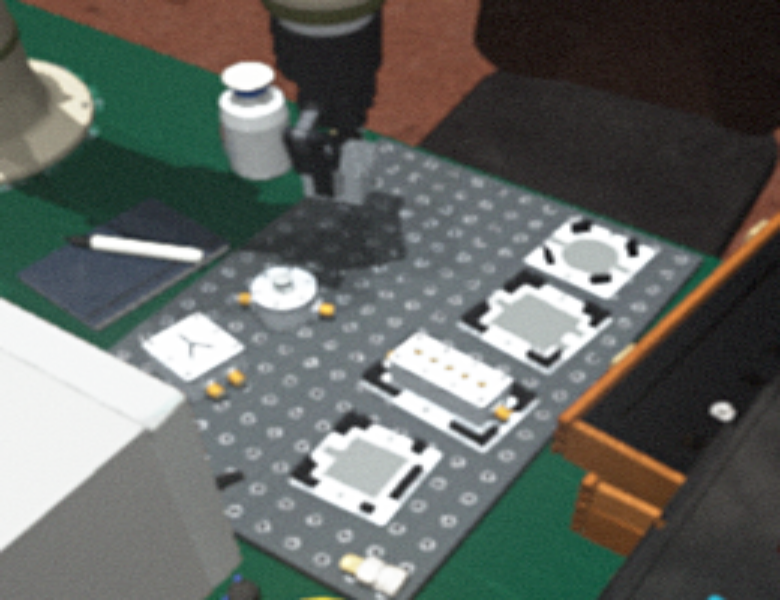

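```bash
python3 -m handwheel '2.7 -3.2 0 -0.5;5.4 -6.4 0 -1;8.1 -9.7 0 -1.5;10.8 -13 0 -2;13.5 -16.2 0 -2.5;15.6 -18.8 0 -2.7;16.4 -19.7 0 -2.7;16.4 -19.7 0 -2.7;16.4 -19.7 -3 -2.7;16.4 -19.7 -5 -2.7;16.4 -19.7 -5.5 -2.7;16.4 -19.7 -5.5 -2.7';  python3 - <<'E'
from h import *
p,d=cams.grab_frame("scene"); cv2.imwrite("pics/b2.png",cv2.resize(p[60:300,120:380,::-1],None,fx=3,fy=2.5)[:, :])
E
```

```text
clock: 13.15
position: [0.6035, -0.1672, 0.0582]
eef_rot: [3.141, -0.003, -3.123]
contact_force: [-0.1, -0.6, -2.0]
width: 0.53
```

View pics/b2.png

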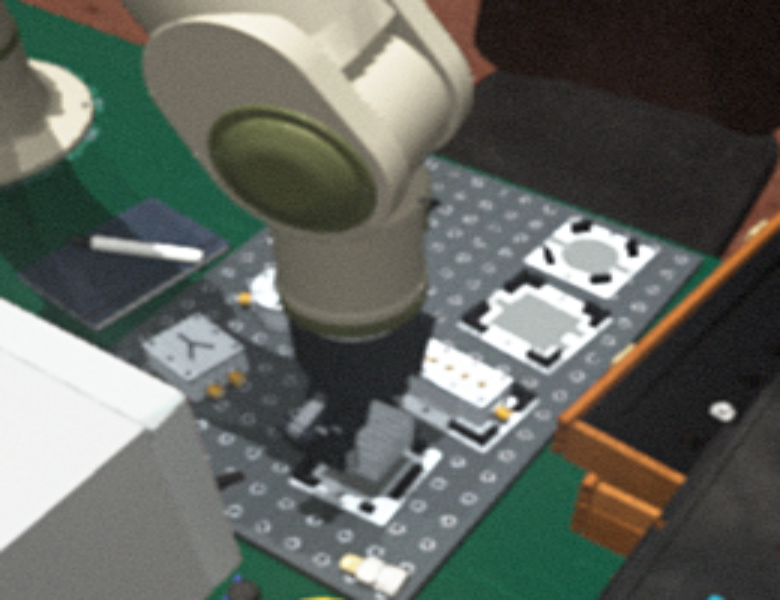

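```bash
python3 -m handwheel '0 0 -0.8 0;0 0 -1.5 0;0 0 -2.1 0;0 0 -2.5 0;0 0 -2.8 0;0 0 -2.9 0;0 0 -2.9 0'
```

```text
clock: 13.9
position: [0.6047, -0.1689, 0.0303]
eef_rot: [-3.142, 0.0, -3.125]
contact_force: [-0.6, -0.5, -2.1]
width: 0.532
```

```bash
python3 -m handwheel '0 0 -0.05 0;0 0 -0.1 0;0 0 -0.1 0'
```

```text
clock: 14.2
position: [0.6049, -0.1689, 0.0301]
eef_rot: [-3.141, 0.001, -3.125]
contact_force: [-2.0, -0.1, 5.4]
width: 0.528
```

```bash
python3 -m handwheel '0 0 0 0;0 0 0 0;0 0 0 0;0 0 0 0;0 0 0 0' 6.8;python3 -m handwheel '0 0 2 0;0 0 5 0;0 0 8 0;0 0 9.5 0;-4 2 9.5 1;-8 5 9.5 2;-11 7.5 9.5 3;-14 9.5 9.5 3.5;-15.4 10.4 9.5 3.5;-15.4 10.4 9.5 3.5;-15.4 10.4 9.5 3.5' 7.3
python3 - <<'E'
from h import *
p,d=cams.grab_frame("scene"); cv2.imwrite("pics/b5.png",cv2.resize(p[60:300,120:380,::-1],None,fx=3,fy=2.5)[:, :])
E
```

```text
clock: 14.7
position: [0.6047, -0.1689, 0.0292]
eef_rot: [3.142, 0.0, -3.125]
contact_force: [0.3, 0.2, -0.5]
width: 0.794
clock: 15.8
position: [0.4513, -0.065, 0.1243]
eef_rot: [-3.141, 0.001, -2.758]
contact_force: [1.0, -0.2, -0.4]
width: 0.853
```

View pics/b5.png

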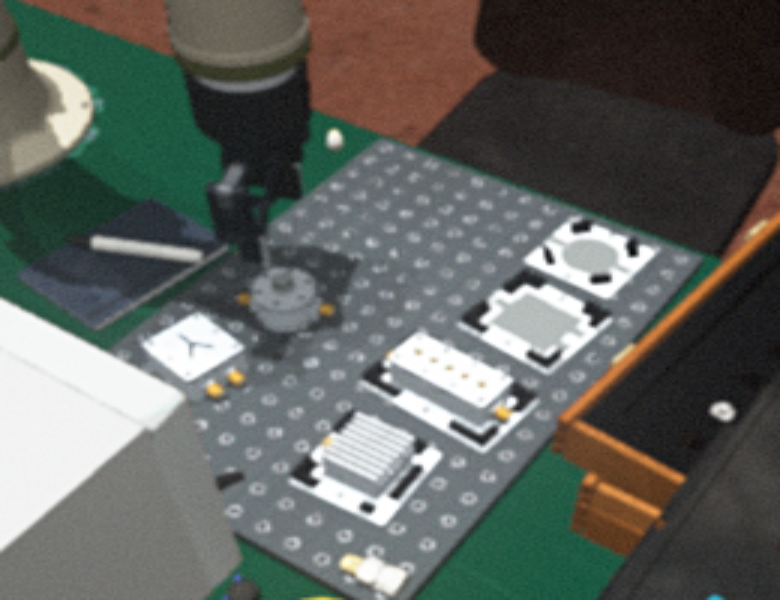

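```bash
python3 -m handwheel '-0.1 0 -1 0;-0.1 0 -4 0;-0.1 0 -7 0;-0.1 0 -9 0;-0.1 0 -10 0;-0.1 0 -10.1 0;-0.1 0 -10.1 0'; python3 -m handwheel '0 0 0 0;0 0 0 0;0 0 0 0;0 0 0 0;0 0 0 0;0 0 0 0;0 0 0 0;0 0 0 0' 2; python3 -m handwheel '0 0 0.5 0;0 0 2 0;0 0 5 0;0 0 8 0;0 0 9 0;0 0 9 0;0 0 9 0'
python3 - <<'E'
from h import *
p,d=cams.grab_frame("scene"); cv2.imwrite("pics/c1.png",cv2.resize(p[60:300,120:380,::-1],None,fx=3,fy=2.5)[:, :])
p,d=cams.grab_frame("top"); cv2.imwrite("pics/c2.png",cv2.resize(p[100:300,120:390,::-1],None,fx=2.9,fy=2.9))
E
```

```text
clock: 16.55
position: [0.4497, -0.065, 0.0227]
eef_rot: [3.141, -0.001, -2.759]
contact_force: [-0.0, -0.1, 0.1]
width: 0.854
clock: 17.35
position: [0.4501, -0.065, 0.0242]
eef_rot: [-3.141, 0.002, -2.759]
contact_force: [-0.4, 0.3, 5.5]
width: 0.564
clock: 18.05
position: [0.4495, -0.0653, 0.1129]
eef_rot: [-3.141, 0.0, -2.759]
contact_force: [-0.1, -0.9, -2.1]
width: 0.57
```

View pics/c1.png

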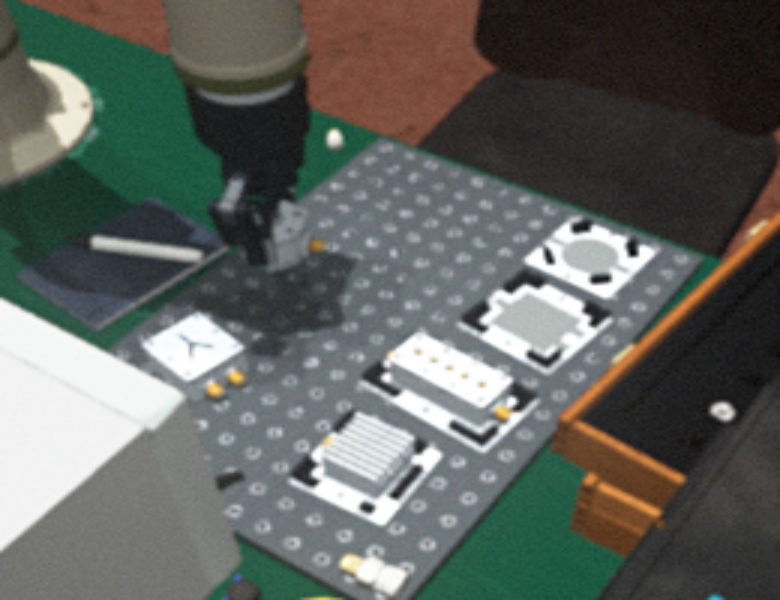

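View pics/c2.png

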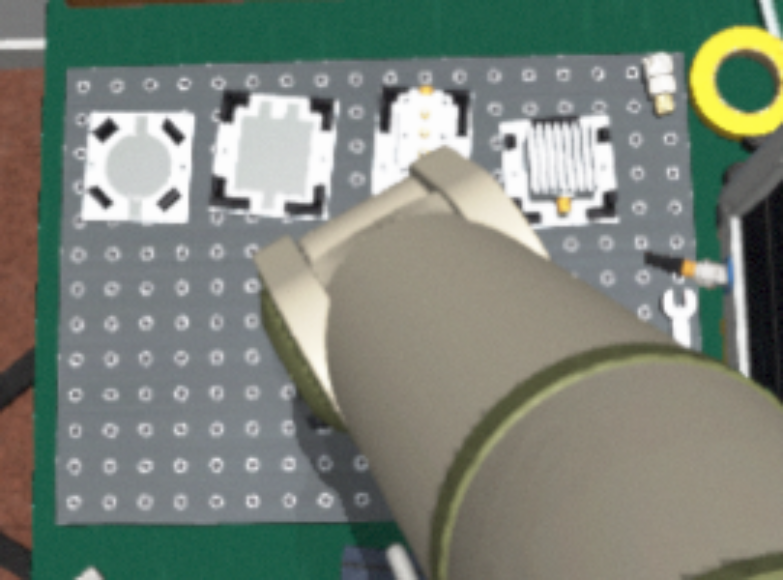

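```bash
python3 -m handwheel '2.8 3.2 0 -0.7;5.6 6.4 0 -1.4;8.3 9.7 0 -2.1;11 13 0 -2.8;13.7 16.2 0 -3.5;15.8 18.7 0 -3.9;16.6 19.6 0 -3.9;16.6 19.6 0 -3.9;16.6 19.6 -3 -3.9;16.6 19.6 -5 -3.9;16.6 19.6 -5.5 -3.9;16.6 19.6 -5.5 -3.9';  python3 - <<'E'
from h import *
p,d=cams.grab_frame("scene"); cv2.imwrite("pics/c4.png",cv2.resize(p[60:300,120:380,::-1],None,fx=3,fy=2.5)[:, :])
E
```

```text
clock: 19.35
position: [0.6144, 0.1297, 0.0572]
eef_rot: [-3.14, -0.003, 3.116]
contact_force: [-0.1, -0.2, -2.6]
width: 0.565
```

View pics/c4.png

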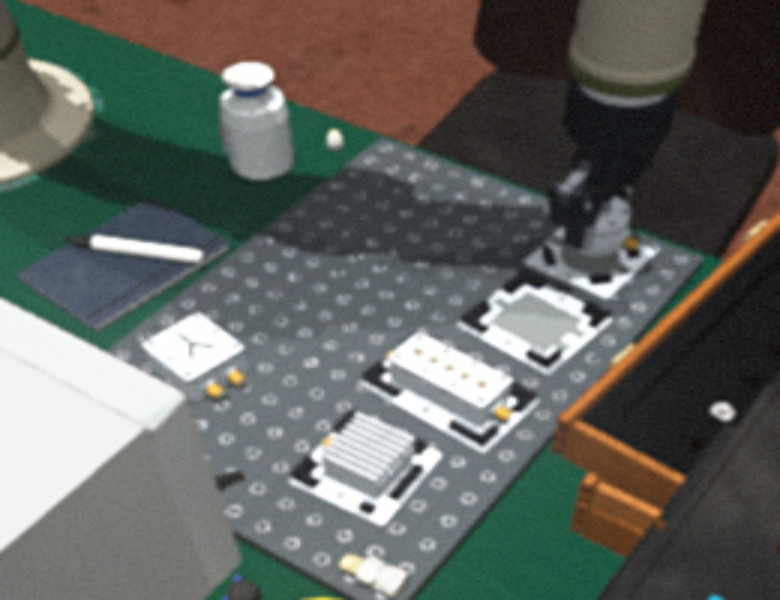

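```bash
python3 -m handwheel '0 0 -0.8 0;0 0 -1.5 0;0 0 -2.1 0;0 0 -2.5 0;0 0 -2.7 0;0 0 -2.8 0;0 0 -2.8 0'
```

```text
clock: 20.1
position: [0.6157, 0.1312, 0.0304]
eef_rot: [3.142, 0.0, 3.116]
contact_force: [-0.4, 0.5, -2.7]
width: 0.567
```

```bash
python3 -m handwheel '0 0 -0.05 0;0 0 -0.1 0;0 0 -0.1 0'
```

```text
clock: 20.4
position: [0.6158, 0.1312, 0.0303]
eef_rot: [-3.142, 0.001, 3.116]
contact_force: [-2.8, -0.3, 8.4]
width: 0.566
```

```bash
python3 -m handwheel '0 0 0 0;0 0 0 0;0 0 0 0;0 0 0 0;0 0 0 0' 7.2;python3 -m handwheel '0 0 2 0;0 0 5 0;0 0 8 0;0 0 9.5 0;-2.5 -4 9.5 -0.4;-5 -8 9.5 -0.8;-7.5 -12 9.5 -1.2;-10 -16 9.5 -1.6;-12.5 -20 9.5 -1.6;-15 -24 9.5 -1.6;-17 -27.4 9.5 -1.6;-17.8 -28.6 9.5 -1.6' 7.8
python3 - <<'E'
from h import *
p,d=cams.grab_frame("scene"); cv2.imwrite("pics/c5.png",cv2.resize(p[60:300,120:380,::-1],None,fx=3,fy=2.5)[:, :])
E
```

```text
clock: 20.9
position: [0.6157, 0.1311, 0.0292]
eef_rot: [3.142, -0.0, 3.116]
contact_force: [-0.5, 0.3, -0.3]
width: 0.847
clock: 22.1
position: [0.4347, -0.1583, 0.1239]
eef_rot: [-3.14, -0.002, 2.944]
contact_force: [0.5, 0.8, 0.1]
width: 0.913
```

View pics/c5.png

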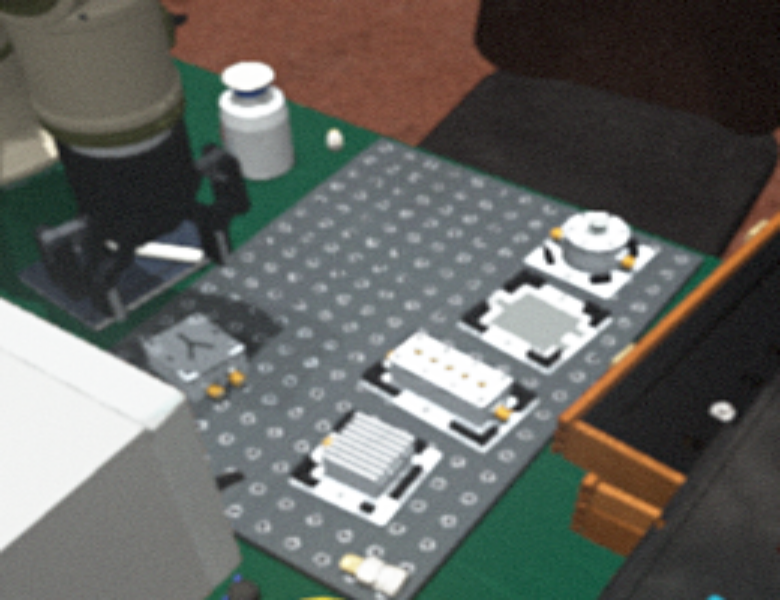

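```bash
python3 -m handwheel '0 0 0 0;0 0 -1 0;0 0 -2 0;0 0 -2 0'
```

```text
clock: 22.55
position: [0.4375, -0.1536, 0.1027]
eef_rot: [3.141, -0.002, 2.951]
contact_force: [0.1, 0.7, -0.1]
width: 0.913
```

```bash
python3 -m handwheel '0 -0.1 -2 0;0 -0.1 -4.5 0;0 -0.1 -6.5 0;0 -0.1 -7.6 0;0 -0.1 -8 0;0 -0.1 -8 0'; python3 -m handwheel '0 0 0 0;0 0 0 0;0 0 0 0;0 0 0 0;0 0 0 0;0 0 0 0;0 0 0 0;0 0 0 0' 2.5; python3 -m handwheel '0 0 0.5 0;0 0 2 0;0 0 5 0;0 0 8 0;0 0 9 0;0 0 9 0;0 0 9 0'
python3 - <<'E'
from h import *
p,d=cams.grab_frame("scene"); cv2.imwrite("pics/d1.png",cv2.resize(p[60:300,120:380,::-1],None,fx=3,fy=2.5)[:, :])
E
```

```text
clock: 23.15
position: [0.4377, -0.1552, 0.0237]
eef_rot: [3.142, -0.001, 2.95]
contact_force: [0.1, -0.4, -0.0]
width: 0.912
clock: 23.95
position: [0.438, -0.156, 0.0251]
eef_rot: [3.142, 0.002, 2.949]
contact_force: [-0.3, 2.1, 6.9]
width: 0.597
clock: 24.65
position: [0.4374, -0.1562, 0.1139]
eef_rot: [-3.141, 0.0, 2.948]
contact_force: [-0.2, 0.4, -1.8]
width: 0.599
```

View pics/d1.png

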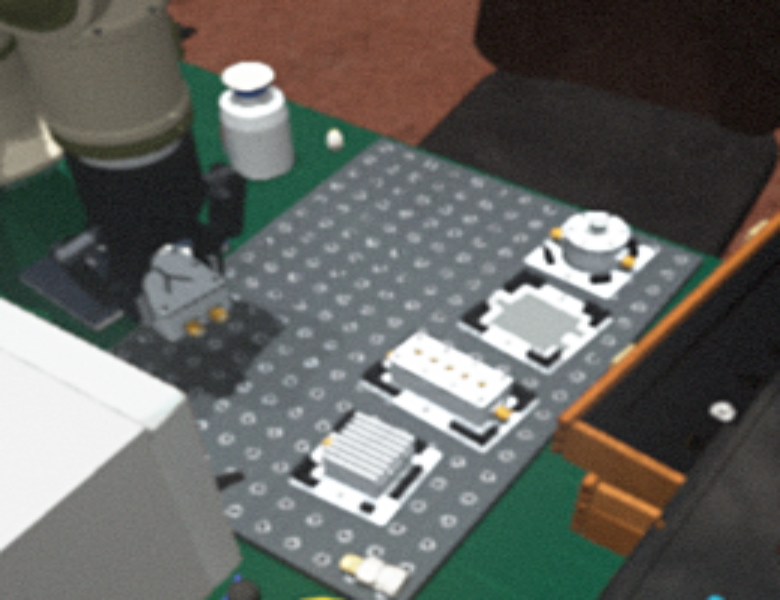

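```bash
python3 -m handwheel '3 3.1 0 0.2;6 6.2 0 0.4;9 9.3 0 0.6;12 12.4 0 0.8;15 15.5 0 0.9;17.5 18 0 0.9;18.4 18.9 0 0.9;18.4 18.9 0 0.9;18.4 18.9 -3 0.9;18.4 18.9 -5 0.9;18.4 18.9 -5.5 0.9;18.4 18.9 -5.5 0.9';  python3 - <<'E'
from h import *
p,d=cams.grab_frame("scene"); cv2.imwrite("pics/d4.png",cv2.resize(p[60:300,120:380,::-1],None,fx=3,fy=2.5)[:, :])
E
```

```text
clock: 25.9
position: [0.6202, 0.0319, 0.0581]
eef_rot: [-3.14, -0.003, 3.042]
contact_force: [-0.0, 0.0, -1.4]
width: 0.595
```

View pics/d4.png

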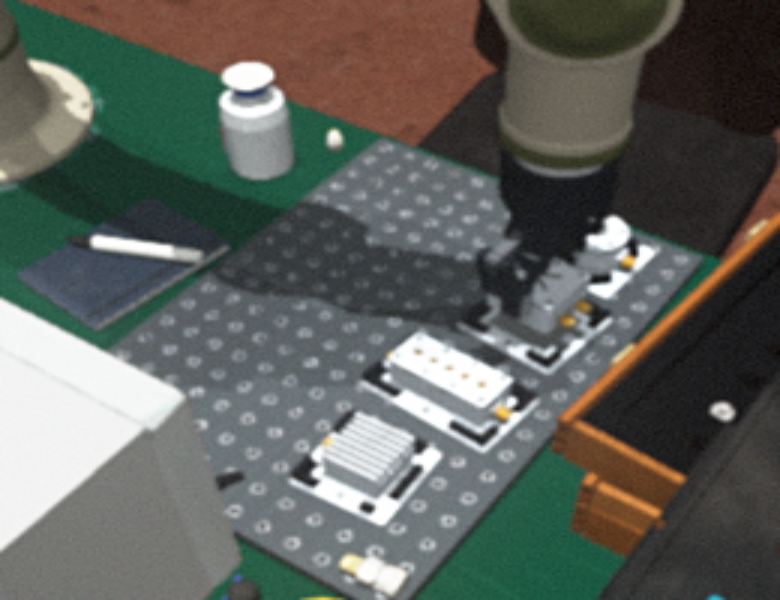

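```bash
python3 -m handwheel '0 0 -0.8 0;0 0 -1.5 0;0 0 -2.1 0;0 0 -2.5 0;0 0 -2.7 0;0 0 -2.8 0;0 0 -2.8 0'; python3 -m handwheel '0 0 -0.05 0;0 0 -0.1 0;0 0 -0.1 0'
```

```text
clock: 26.65
position: [0.6218, 0.0332, 0.0314]
eef_rot: [3.142, 0.0, 3.043]
contact_force: [-0.3, -0.4, -2.1]
width: 0.592
clock: 26.95
position: [0.6219, 0.0332, 0.0312]
eef_rot: [-3.142, 0.001, 3.043]
contact_force: [-2.6, 0.3, 6.9]
width: 0.595
```

Seated contact is felt. I'll release, then retreat clear of the view.

```bash
python3 -m handwheel '0 0 0 0;0 0 0 0;0 0 0 0;0 0 0 0;0 0 0 0' 7.2;python3 -m handwheel '0 0 2 0;0 0 5 0;0 0 8 0;0 0 12 0;-2 4 15 0;-4 8 15 0;-6 12 15 0;-8 16 15 0;-10 20 15 0;-12 24 15 0;-14 28 15 0;-16 32 15 0';python3 -m handwheel '-2 4 0 0;-4 8 0 0;-6 12 0 0;-8 16 0 0;-8 16 0 0;-8 16 0 0;-8 16 0 0'
cat > f.py <<'E'
from m import *
p,d=cams.grab_frame("scene"); cv2.imwrite("pics/e1.png",cv2.resize(p[60:300,120:380,::-1],None,fx=3,fy=2.5)[:, :])
p,d=cams.grab_frame("top"); cv2.imwrite("pics/e2.png",ortho("top",p,.06,.54,.68,-.22,.18,2000))
print([r for r in rects(p,.06,.54,.68,-.22,.18,215)])
C=cloud("top",d)
for n,x,y,yaw,w in[("res",.6158,.1305,-1.7,.018),("div",.6218,.0332,-5.7,.024),("fil",.609,-.0719,-3.4,.016),("load",.6041,-.169,1.1,.02)]:
    q=C[...,:2]-[x,y]; m=(np.hypot(*np.moveaxis(q,2,0))<.055)&(C[...,2]>.05)&(C[...,2]<.085)
    P=C[m]; t=P[np.abs(P[:,2]-np.median(P[:,2]))<.02]
    A=np.c_[t[:,:2]-t[:,:2].mean(0),np.ones(len(t))]; k=np.linalg.lstsq(A,t[:,2],rcond=None)[0]
    print(n,m.sum(),"z med",np.median(P[:,2]).round(4),"tilt",k[:2].round(3),cv2.minAreaRect((P[:,:2]*1000).astype(np.float32)))
E
python3 f.py
```

```text
clock: 27.45
position: [0.6217, 0.0331, 0.0302]
eef_rot: [3.142, -0.0, 3.043]
contact_force: [-0.3, 0.7, 0.8]
width: 0.842
clock: 28.65
position: [0.4607, 0.3545, 0.1804]
eef_rot: [3.142, 0.0, 3.043]
contact_force: [0.2, 0.4, 0.2]
width: 0.84
clock: 29.35
position: [0.3824, 0.5118, 0.18]
eef_rot: [-3.14, 0.0, 3.042]
contact_force: [0.6, -0.5, 0.3]
width: 0.844
[(0.6043, -0.1652, array([47.8, 75.8]), np.float32(3.6)), (0.619, 0.133, array([51., 52.]), np.float32(0.0)), (0.6211, 0.0281, array([80.6, 56.9]), np.float32(-4.0)), (0.61, -0.0722, array([65.6, 84. ]), np.float32(-1.9))]
res 488 z med 0.0608 tilt [0.041 0.04 ] ((615.1915893554688, 129.0535888671875), (47.70758819580078, 49.4847526550293), 78.376953125)
div 748 z med 0.0605 tilt [0.033 0.011] ((620.4069213867188, 31.595752716064453), (52.59270477294922, 57.7946662902832), 84.17745971679688)
fil 757 z med 0.0607 tilt [0.009 0.004] ((608.275634765625, -74.67115783691406), (35.84981918334961, 85.4956283569336), 87.68220520019531)
load 338 z med 0.0598 tilt [0.013 0.004] ((606.0305786132812, -168.94076538085938), (47.27151107788086, 46.131099700927734), 2.474212884902954)
```

```bash
python3 -c "import cv2;print(cv2.imread('pics/e1.png').shape)"
```

```text
(600, 780, 3)
```

View pics/e1.png

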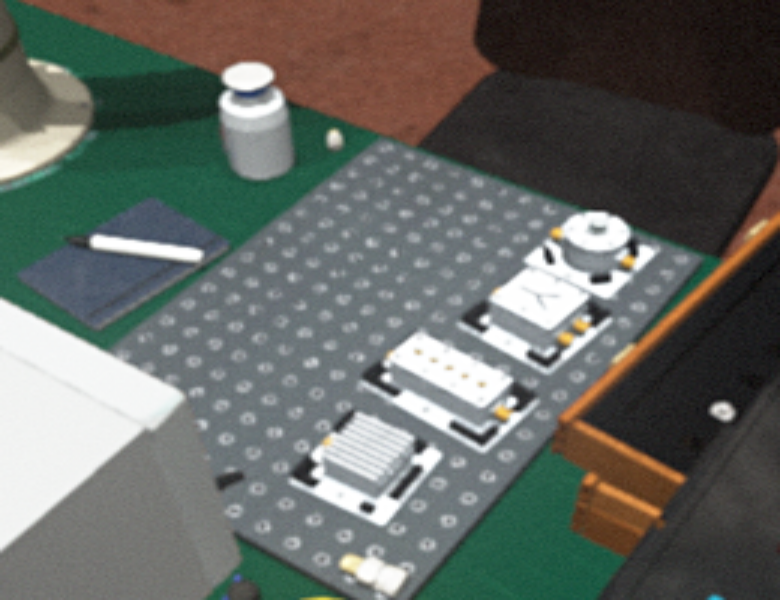

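View pics/e2.png

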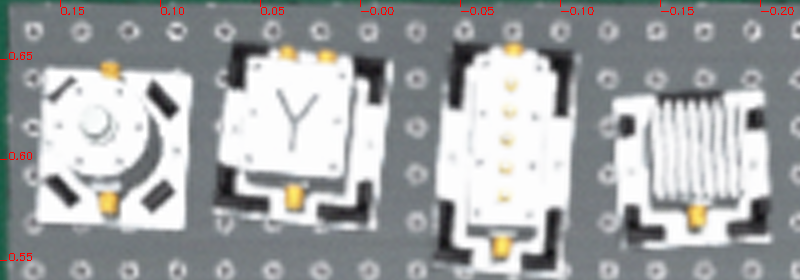

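Run:
```python
from h import *
def tilt(C,x,y,r):
    m=(np.hypot(C[...,0]-x,C[...,1]-y)<r)&(C[...,2]>.045); P=C[m]
    for _ in range(4):
        A=np.c_[P[:,:2]-[x,y],np.ones(len(P))]; k=np.linalg.lstsq(A,P[:,2],rcond=None)[0]; e=P[:,2]-A@k; P=P[np.abs(e)<2.5*e.std()]
    return k.round(4),len(P)
C=cloud("top",np.load("/tmp/top.npy"))
print("before div",tilt(C,.4375,-.155,.022),"board",end=" ")
ds=np.median([cams.grab_frame("top")[1] for _ in range(6)],axis=0); C=cloud("top",ds)
for n,x,y in[("res",.6155,.13),("div",.6215,.0325),("fil",.609,-.073),("load",.605,-.169)]: print(n,tilt(C,x,y,.017 if n!="div" else .022))
print(sensors.state()['position'])
```

```text
before div (array([ 0.0099, -0.0095,  0.0549]), 389) board res (array([0.0468, 0.0337, 0.0637]), 214)
div (array([-0.002 ,  0.0029,  0.0607]), 354)
fil (array([-0.007 , -0.009 ,  0.0608]), 192)
load (array([0.0336, 0.0029, 0.0547]), 218)
[0.38208462 0.51270142 0.18038347]
```

Run:
```python
from h import *
ds=np.median([cams.grab_frame("top")[1] for _ in range(6)],axis=0); C=cloud("top",ds)
r=np.hypot(C[...,0]-.6155,C[...,1]-.130)
m=(r<.022)&(r>.013)&(C[...,2]>.055)&(C[...,2]<.066); P=C[m]
k=np.linalg.lstsq(np.c_[P[:,:2]-[.6155,.13],np.ones(len(P))],P[:,2],rcond=None)[0]; print(k.round(4),len(P))
for c in("torque_spanner","n_adapter"): print(c,at_z("top",[cams.landmark_of("top",c)[0]['location']],.018))
p=cams.grab_frame("top")[0]; cv2.imwrite("pics/e3.png",cv2.resize(p[100:300,120:390,::-1],None,fx=2.9,fy=2.9))
```

```text
[ 0.0005 -0.0001  0.0607] 233
torque_spanner [[ 0.43670055 -0.25243624  0.018     ]]
n_adapter [[ 0.66643228 -0.24795017  0.018     ]]
```

View pics/e3.png

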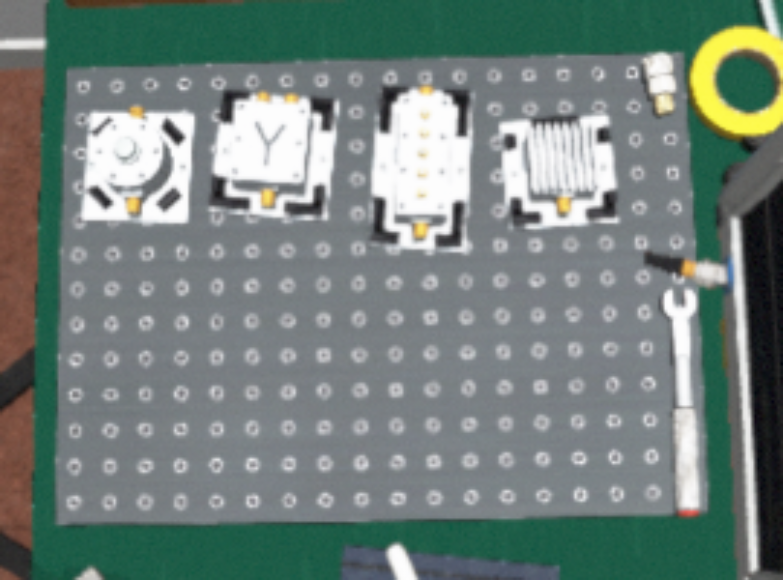

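The picture shows all four parts seated with their jacks in the openings. The spanner (680,400) and adapter (660,80) look unmoved.

```bash
python3 -c "
from plant import job
print(job.finish_job())"
```

```text
the job is handed in; nothing more can be done
None
```

All four parts are in their nests, and I handed the job in at about 30 s on the robot's clock. I gripped each part across y and lowered it slowly until I felt light seat contact (5–9 N). Then I opened the fingers and moved the arm clear.

**Last checks:**
- **Height:** the top faces of the filter, divider and resonator read about 60.7 mm, against 60 mm expected when fully down. The load's median height was 59.8 mm.
- **Position:** centres measured from depth are within about 3 mm of the nest middles.
- **Angle:** the jacks lie in their openings. Yaw is within about 2° for the three square-sided parts. For the resonator I only had the picture and the gripper's own angle at release.
- **Tilt:** the filter, divider and resonator lids are flat to within about 0.01 rad.
- **Spanner and adapter:** both look unmoved in the before and after pictures.

**Checks that disagreed:**
- The first tilt fits gave up to 0.04 rad for the resonator, because its knob was included, and for the divider. Redone on the clean lid areas, both came out flat.
- A fit on the load's finned top gave 0.03 rad, which is within the limit, but fins make that reading unreliable.
- The colour-outline fits after placing took in parts of the nest plates, so I did not use them.

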